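Spread a retaining ring over an axle stub

ROBOT

A 6-joint arm with a two-finger parallel gripper is mounted at the origin on a cart in front of the work surface, level with it; the furniture and walls round the work are solid. World frame = base frame: x ahead of the robot, y to its left, z up, the work surface at z = 0. Lengths are in m, angles in rad, forces in N, time in s.
With the tool pointing down it reaches from about 0.25 to 0.725 m from the base axis. Payload 4 kg.
Tool frame: the origin (TCP) lies on the centre line of the jaws, within the pads' length; the fingertips stand ahead of it and the grasp point (between the pads) lies 11 mm behind it (bot.tip_extent is the z of the fingertips in the tool frame, in m); z points along the fingers, y is the direction in which the jaws open and shut (so a half turn about z gives the same grasp; the last joint's range is limited). The gripper opens to 85 mm and grips with 20 to 120 N. Pads are 22 mm wide; open, the fingers measure 114 mm over their backs; the gripper's body (76 mm by 85 mm) begins 54 mm behind the grasp point. The pads swing forward as they close: fully open they stand 13 mm farther back than shut.
Start: joints at [1.265, 0.241, 0.005, 1.335, 0, 1.571], TCP at [0.151, 0.477, 0.239] pointing down, gripper open.
Joint ranges: [-2.72, 2.72], [-1.05, 1.87], [-1.09, 1.28], [-1.99, 2.15], [-1.42, 1.44], [-3.14, 3.14]. Speed limits (rad/s): [2.79, 2.79, 3.14, 3.14, 3.14, 3.14].

INTERFACE

Orientations are given as a unit quaternion [x, y, z, w].
In Python, from workcell import bot gives the robot as it stands.
- The arm moves only by the shell command python3 -m jog 'ROWS'. ROWS is JSON, a list that holds one entry, the list of rows, each a list of 7 numbers: the shift along the world's x, y, z in m, then the turn, a rotation vector about the world's x, y, z in degrees, then the closure in counts, from 0 (fully open) to 255 (shut). In form: [[[tx, ty, tz, ax, ay, az, fingers], ...]]. A call has 1 to 10 rows; each row is the pose to reach, as a shift and turn from the pose commanded when the call began; what a row does not reach only later rows make up. A row lasts 1/12 s, in which the tool goes at most 41.7 mm and 7.16 degrees, less where a joint would pass 70% of its speed; a pose out of reach is approached as far as the arm can. A call with a gripper value outside its range is refused whole. The fingers move at their own pace and stop on an object; the grip force is fixed at half the most. Time passes only in rows, so rows that repeat a pose let the fingers close. It gives the time, the measured TCP pose, the force and the opening at its end, in the units of the state.
- bot.get_obs(): the state, without advancing time (a new reading comes with each control period).
- bot.camera(name): name is "scene" or "top"; returns the picture (480x640x3 uint8, blue, green, red); there is no depth.
- bot.camera_model(name): a dict with "K" (3x3 intrinsics, pixels), "k1" (the pictures are not rectified: a ray, as slopes to the right and down, at radius r is drawn at 1 + k1 r^2 times it, then the intrinsics apply), "T" (4x4, takes a point from camera to world coordinates). Camera axes: x right, y down, z forward; pixel columns grow to the right and rows downward; lengths in m; the calibration is good to about 2 mm. A picture is of the moment at which its call begins. camera_model takes no time and is no camera call.
- bot.job_done(): hands the job in, once; it reports no verdict.
The state is a dict: "clock": time; "joint_pos": joint angles; "joint_vel": joint speeds; "tau": joint torques, N m; "eef_pos": TCP position; "tool_rot": TCP orientation; "ft_force": force on the tool from outside, world axes, zero at the start; "ft_torque": the same for the moment, N m; "grip_width": finger opening in m.
Only numpy, scipy, OpenCV 4.12 (cv2) and the standard library are available. Lean on these libraries where they do the work, as an engineer would, in place of code of your own. Each camera call takes 0.05 s, during which the arm holds its last target. There are 200 camera calls.

TASK

Make the drive safe first: press the red button on the yellow stop box fully down and let it come up again. Then squeeze the circlip pliers to spread the ring on their tips, bring it over the end of the upright axle stub and lower it, still spread, until it is level with the dark groove, hanging free around the shaft without being forced or resting on the hub. Finish holding it there: keep the pliers squeezed in the gripper with the ring spread around the groove, and leave the other parts on the table undisturbed.

Things in the scene. Friction and masses are not known exactly. Their poses are not given: they have to be found in the camera images.
- stop_button (a joint): travel of the red round push button in m: 0 up, 0.006 fully down; a spring, about 5 N at full travel, brings it back up
- stop_button_top (a point): centre of the top face of the red button (34 mm across, pressed straight down); it stands in a black housing on the fixed yellow stop box, 90 x 70 x 40 mm
- axle_unit: grey drive unit fixed to the table: base 112 (x) x 90 (y) x 22 mm high, toothed brass hub 69 mm across to 44 mm height, its collar 44 mm across to 50 mm, and the upright steel axle stub, 28 mm in diameter, rising from the hub's centre to 80 mm. Origin on the shaft's axis at table height; z up
- groove (a point): point on the shaft's axis at mid height of the dark ring groove (9 mm wide, 23 mm in diameter), 60 mm above the table, 10 mm above the hub's face and 20 mm below the shaft's end
- shaft_end (a point): centre of the flat upper end of the axle stub, 80 mm above the table
- pliers: circlip pliers, 0.2 kg, lying flat on the table, two black sleeved handles 22 mm high and steel jaws that carry the ring. Origin under the pivot bolt at the pliers' underside (on the table at the start); x points along the middle line to the ring, y to the left handle, z up. The handles reach from 28 to 112 mm behind the pivot
- grip (a point): midway between the handles, 62 mm behind the pivot, 11 mm above their underside; squeeze here, across y. Here they measure 63 mm over their outsides relaxed, 34 mm (parallel) fully squeezed. A grip of 25 to 40 N holds firmly; closing slides them about 6 mm forwards (to the ring) in the fingers
- ring_centre (a point): centre of the spread opening of the steel snap ring on the pliers' tips, 66 mm ahead of the pivot (128 mm ahead of point grip), 11 mm above the pliers' underside. Ring 4 mm thick, about 52 mm long in x, fixed to the tips by its lugs. Opening 25 mm wide in y when relaxed (too small for the shaft), 35 mm wide, 43 mm long fully spread
- handle_left (a joint): squeeze of the pliers in rad (the right handle mirrors it): 0 relaxed, 0.22 fully squeezed, ring fully spread (hard stop); the ring only begins to pass the shaft at about 0.08. A spring opens them: 5 N at point grip at first, 10 N fully closed
- gear_box: loose small brass gear box with a grey motor, 36 x 103 x 28 mm, a bystander at the back; origin under its centre
- receiver: loose black flat box with a red face, 38 x 61 x 17 mm, a bystander at the back; origin under its centre
- wheel_bogie: loose brass bogie with four dark wheels, 70 x 69 x 31 mm, a bystander at the back; origin under its centre
Mind the look-alikes: they are no part of the job. Leave any orange or turquoise look-alike of the part that bears stop_button alone.

How it is judged:
On the way, in this order (a step that is already met when the one before it is completed fails the run):
1. the stop button is pressed fully down (at least 5 of its 6 mm) (value of joint stop_button above 0.005 m), for 0.05 s.
2. the stop button has come up again (value of joint stop_button below 0.0012 m), for 0.1 s.
3. the ring, spread (squeeze over 0.18 rad), is held over the end of the shaft, within 12 mm of its axis (value of joint handle_left above 0.18 rad and horizontal distance between ring_centre and groove below 0.012 m and height (world z) of ring_centre above 0.08 m), for 0.1 s.
At the end, for the whole second after the job is handed in: fingers hold the pliers (over 4 N) at rest, squeezed over 0.18 rad; the ring is around the shaft, centre within 10 mm of its axis and 4 mm of the groove's mid height, pliers level within 0.12 rad, touching the drive unit with under 6 N; the stop button is up (value of joint handle_left above 0.18 rad and horizontal distance between ring_centre and groove below 0.01 m and z of ring_centre in the frame of groove between -0.004 and 0.004 m and angle between pliers's own z axis and vertical below 0.12 rad and contact force between the fingers and pliers above 4 N and contact force between pliers and axle_unit below 6 N and linear speed of pliers below 0.02 m/s and value of joint stop_button below 0.0012 m); the arm keeps its last pose, push and grip.
It fails at once if the ring or pliers are forced against the drive unit with more than 30 N (contact force between pliers and axle_unit above 30 N).
It fails at once if the small gear box is shoved more than 30 mm (distance of gear_box from where it was at the start of the episode above 0.03 m).
It fails at once if the black receiver box is shoved more than 30 mm (distance of receiver from where it was at the start of the episode above 0.03 m).
It fails at once if the wheel bogie is shoved more than 30 mm (distance of wheel_bogie from where it was at the start of the episode above 0.03 m).
It also fails if it takes over 54 s, if anything falls off the work surface, if the arm or the gripper's body presses on something with over 40 N, if the wrist force passes 120 N, or if a joint passes its speed limit or range.

## Working session

There is one attempt and no reset: what is moved stays moved. The work goes in short steps, Python scripts to look and compute and a shell command to move; the robot and the scene stay as the last step left them, time stands still between calls to the robot, and variables do not carry over. Pictures are saved under pics/ and viewed, about 8 in all and at most 12, crops included, and the job is handed in when it is done.

```bash
mkdir -p pics; cat > h.py <<'E'
import numpy as np, cv2
from workcell import bot
def ray(cam,u,v):
    m=bot.camera_model(cam);K=np.array(m["K"]);T=np.array(m["T"]);k1=m["k1"]
    d=np.array([(u-K[0,2])/K[0,0],(v-K[1,2])/K[1,1]]);s=d.copy()
    for _ in range(30): s=d/(1+k1*(s@s))
    return T[:3,3],T[:3,:3]@np.array([s[0],s[1],1])
def atz(cam,u,v,z):
    o,d=ray(cam,u,v);return o+d*(z-o[2])/d[2]
def proj(cam,p):
    m=bot.camera_model(cam);K=np.array(m["K"]);T=np.array(m["T"])
    c=T[:3,:3].T@(np.array(p)-T[:3,3]);s=c[:2]/c[2];s=s*(1+m["k1"]*(s@s))
    return np.round([K[0,0]*s[0]+K[0,2],K[1,1]*s[1]+K[1,2]],1)
def tri(a,b):
    (o,d),(p,e)=ray("top",*a),ray("scene",*b)
    A=np.stack([d,-e],1);t=np.linalg.lstsq(A,p-o,rcond=None)[0]
    x,y=o+t[0]*d,p+t[1]*e;return (x+y)/2,np.linalg.norm(x-y)
E
python3 - <<'E'
from h import *
for c in("top","scene"):
    cv2.imwrite(f"pics/{c}0.png",bot.camera(c)); print(c,np.round(bot.camera_model(c)["T"],3).tolist(),bot.camera_model(c)["K"])
print(bot.tip_extent,bot.get_obs())
E
```

```text
top [[-0.022, -0.996, 0.083, 0.472], [-1.0, 0.022, -0.001, 0.086], [-0.001, -0.083, -0.997, 1.037], [0.0, 0.0, 0.0, 1.0]] [[519.67313105   0.         317.20480868]
 [  0.         519.67313105 240.57316648]
 [  0.           0.           1.        ]]
scene [[-0.778, -0.47, 0.416, 0.199], [-0.627, 0.603, -0.492, 0.48], [-0.019, -0.644, -0.765, 0.739], [0.0, 0.0, 0.0, 1.0]] [[459.10664094   0.         318.46226979]
 [  0.         459.10664094 239.06445858]
 [  0.           0.           1.        ]]
0.008 {'clock': 0.1, 'joint_pos': array([1.26497381e+00, 2.41343802e-01, 3.89350776e-03, 1.33523051e+00,
       6.33671078e-06, 1.57080127e+00]), 'joint_vel': array([ 0.00101223, -0.00167525,  0.00339304, -0.00151109, -0.00145518,
       -0.00012604]), 'tau': array([-3.87589625e-04, -3.73138368e+01,  2.53009522e+01,  1.08539456e-02,
       -1.39071585e-05,  6.62542107e-06]), 'eef_pos': array([0.15037259, 0.47627955, 0.23851209]), 'tool_rot': array([ 1.52318439e-01,  9.88331020e-01, -9.30763874e-04, -1.46647418e-04]), 'ft_force': array([-0.47873468, -0.60591478, -0.50378034]), 'ft_torque': array([-0.01739935,  0.02516734, -0.01397692]), 'grip_width': 0.0850522260414531}
```

View pics/top0.png

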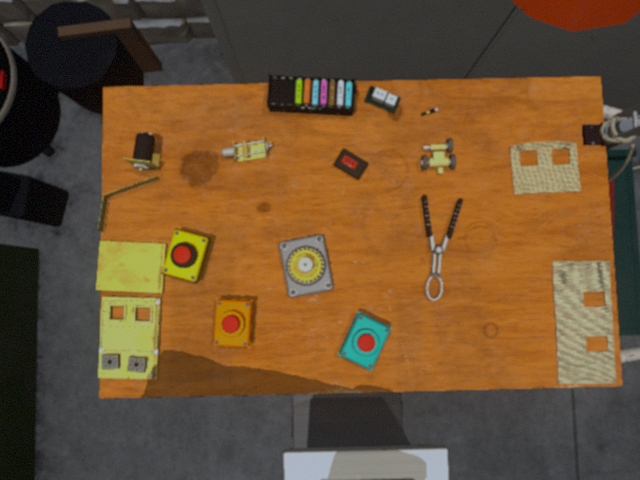

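View pics/scene0.png

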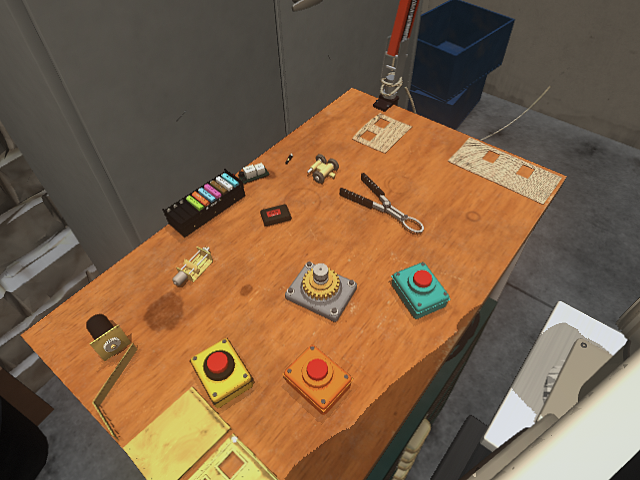

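```bash
python3 - <<'E'
from h import *
t=cv2.imread("pics/top0.png");s=cv2.imread("pics/scene0.png")
a=cv2.resize(t[185:310,395:495],None,fx=4,fy=4,interpolation=cv2.INTER_CUBIC)
b=cv2.resize(t[225:305,270:340],None,fx=5,fy=5,interpolation=cv2.INTER_CUBIC)
c=np.zeros((500,760,3),np.uint8);c[:,:400]=a;c[:400,405:755]=b
cv2.imwrite("pics/crop1.png",c)
def red(im,x0,y0,x1,y1):
    r=im[y0:y1,x0:x1].astype(int);m=(r[...,2]>120)&(r[...,1]<80)&(r[...,0]<80)
    y,x=np.nonzero(m);return [x.mean()+x0,y.mean()+y0,m.sum()]
print(bt:=red(t,160,230,210,280),bs:=red(s,195,340,245,390))
print(tri(bt[:2],bs[:2]))
for z in(.05,.06,.07):print(atz("top",*bt[:2],z),atz("scene",*bs[:2],z))
E
```

```text
[np.float64(181.9763779527559), np.float64(254.5551181102362), np.int64(254)] [np.float64(216.7409470752089), np.float64(362.3175487465181), np.int64(359)]
(array([0.53389374, 0.34069271, 0.05983959]), np.float64(0.002405355077596834))
[0.53363137 0.34238324 0.05      ] [0.53975365 0.33942823 0.05      ]
[0.53300867 0.33978267 0.06      ] [0.53480263 0.34147232 0.06      ]
[0.53238597 0.33718209 0.07      ] [0.52985161 0.34351641 0.07      ]
```

View pics/crop1.png

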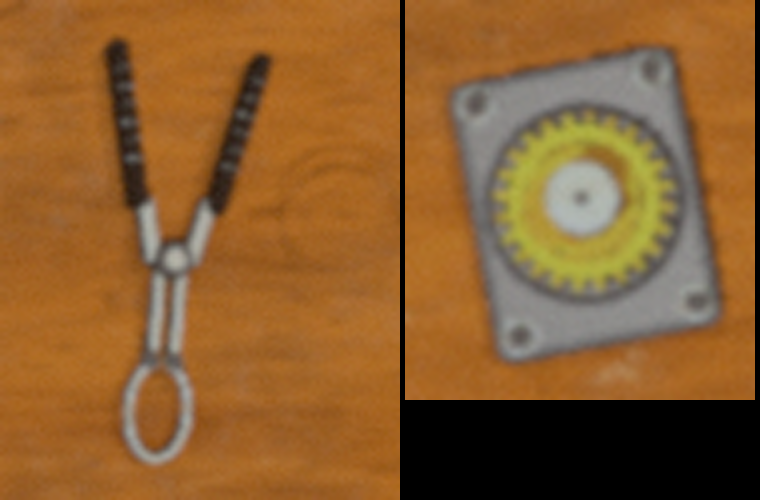

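```bash
python3 - <<'E'
from h import *
f=lambda u,v:(u/4+395-.4,v/4+185-.4)
sh=((581-405)/5+270-.4,198/5+225-.4)
print("shaft",atz("top",*sh,.08),atz("scene",320.5,267.5,.08))
ring=atz("top",*f(158,412),.011);piv=atz("top",*f(174,259),.022)
hl=atz("top",*f(117,42),.018);hr=atz("top",*f(263,62),.018);hm=(hl+hr)/2
print("ring",ring,"piv",piv,"hl",hl,"hr",hr)
print("lens",np.linalg.norm((ring-piv)[:2]),np.linalg.norm((hm-piv)[:2]))
d=(ring-hm)[:2];print("yaw",np.degrees(np.arctan2(d[1],d[0])))
d2=d/np.linalg.norm(d)
print("grip from ring",ring[:2]-.128*d2,"from piv",piv[:2]-.062*d2)
print("scene ring chk",proj("scene",ring),"piv",proj("scene",piv))
o=bot.get_obs();print(o["eef_pos"],o["tool_rot"])
from scipy.spatial.transform import Rotation as R
print(R.from_quat(o["tool_rot"]).as_matrix().round(3))
E
```

```text
shaft [0.50898423 0.10825821 0.08      ] [0.5125763  0.10517025 0.08      ]
ring [ 0.45997131 -0.14354059  0.011     ] piv [ 0.53449313 -0.15195118  0.022     ] hl [ 0.6431172  -0.12909312  0.018     ] hr [ 0.63152436 -0.20109247  0.018     ]
lens 0.07499493417058783 0.10366401256343237
yaw 173.0711689216246
grip from ring [ 0.58703649 -0.15898205] from piv [ 0.59604033 -0.15943063]
scene ring chk [413.7 224.9] piv [386.9 203.6]
[0.15037259 0.47627955 0.23851209] [ 1.52318439e-01  9.88331020e-01 -9.30763874e-04 -1.46647418e-04]
[[-0.954  0.301 -0.001]
 [ 0.301  0.954 -0.002]
 [ 0.    -0.002 -1.   ]]
```

```bash
python3 -m jog '[[[0.04,-0.014,-0.01,0,0,1,128],[0.08,-0.028,-0.02,0,0,2,255],[0.12,-0.042,-0.03,0,0,3,255],[0.16,-0.056,-0.04,0,0,4,255],[0.20,-0.07,-0.05,0,0,5,255],[0.24,-0.085,-0.06,0,0,6,255],[0.28,-0.1,-0.08,0,0,7,255],[0.32,-0.115,-0.1,0,0,8,255],[0.36,-0.13,-0.12,0,0,9.5,255],[0.383,-0.137,-0.139,0,0,10.5,255]]]'
```

```text
clock: 0.93
eef_pos: [0.5226, 0.3432, 0.1086]
tool_rot: [0.061, 0.998, 0.0, 0.001]
ft_force: [0.3, 1.0, 0.4]
grip_width: 0.0004
```

```bash
python3 -m jog '[[[0,0,0,0,0,0,255],[0,0,-0.01,0,0,0,255],[0,0,-0.02,0,0,0,255],[0,0,-0.026,0,0,0,255],[0,0,-0.026,0,0,0,255]]]'; python3 - <<'E'
from h import *
i=bot.camera("scene");cv2.imwrite("pics/b1.png",cv2.resize(i[270:420,120:320],None,fx=3,fy=3))
o=bot.get_obs();print(o["eef_pos"],o["ft_force"])
E
```

```text
clock: 1.35
eef_pos: [0.5181, 0.3445, 0.0816]
tool_rot: [0.06, 0.998, -0.001, -0.001]
ft_force: [-0.6, -0.6, -0.1]
grip_width: -0.0001
[0.51865348 0.34481827 0.0826858 ] [-0.25916254 -0.80281735  0.40389763]
```

View pics/b1.png

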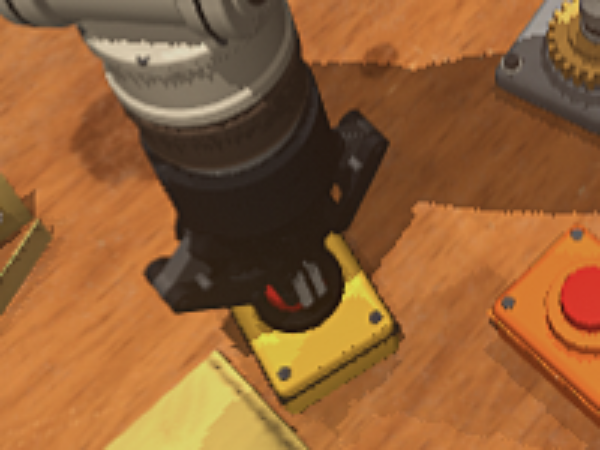

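```bash
python3 -m jog '[[[0.015,-0.004,0,0,0,0,255],[0.015,-0.004,0,0,0,0,255],[0.015,-0.004,-0.008,0,0,0,255],[0.015,-0.004,-0.013,0,0,0,255],[0.015,-0.004,-0.017,0,0,0,255],[0.015,-0.004,-0.017,0,0,0,255]]]'
```

```text
clock: 1.9
eef_pos: [0.5347, 0.3407, 0.0656]
tool_rot: [0.061, 0.998, 0.0, -0.0]
ft_force: [-0.6, -0.2, 4.5]
grip_width: -0.0001
```

```bash
python3 -m jog '[[[0,0,-0.002,0,0,0,255],[0,0,-0.003,0,0,0,255],[0,0,-0.003,0,0,0,255]]]'
```

```text
clock: 2.15
eef_pos: [0.5347, 0.3408, 0.0641]
tool_rot: [0.061, 0.998, 0.0, -0.0]
ft_force: [-3.2, 0.8, 6.8]
grip_width: -0.0001
```

```bash
python3 -m jog '[[[0,0,-0.002,0,0,0,255],[0,0,-0.004,0,0,0,255],[0,0,-0.004,0,0,0,255]]]'
```

```text
clock: 2.4
eef_pos: [0.5348, 0.3408, 0.0637]
tool_rot: [0.061, 0.998, 0.001, 0.0]
ft_force: [-8.2, -3.1, 22.6]
grip_width: 0.0003
```

```bash
python3 -m jog '[[[0,0,0.03,0,0,0,255],[0,0,0.07,0,0,0,255],[0.005,-0.03,0.095,0,0,0,255],[0.01,-0.07,0.1,0,0,0,128],[0.02,-0.11,0.1,0,0,0,0],[0.025,-0.15,0.1,0,0,0,0],[0.03,-0.19,0.1,0,0,0,0],[0.035,-0.23,0.1,0,0,0,0],[0.04,-0.27,0.1,0,0,0,0],[0.045,-0.31,0.1,0,0,0,0]]]'; python3 -m jog '[[[0.005,-0.04,0,0,0,0,0],[0.01,-0.08,0,0,0,0,0],[0.015,-0.12,0,0,0,0,0],[0.015,-0.16,0,0,0,0,0],[0.015,-0.19,-0.02,0,0,0,0],[0.015,-0.19,-0.04,0,0,0,0],[0.015,-0.19,-0.05,0,0,0,0],[0.015,-0.19,-0.05,0,0,0,0]]]'
python3 - <<'E'
from h import *
i=bot.camera("scene");j=bot.camera("top")
cv2.imwrite("pics/sp.png",i);cv2.imwrite("pics/tp.png",j)
c=np.zeros((450,800,3),np.uint8);c[:,:400]=cv2.resize(i[130:280,320:453],(400,450));c[:,400:]=cv2.resize(j[150:300,370:503],(400,450))
cv2.imwrite("pics/b2.png",c)
o=bot.get_obs();print(o["eef_pos"],o["tool_rot"],o["ft_force"],o["clock"])
E
```

```text
clock: 3.23
eef_pos: [0.5798, 0.0283, 0.1586]
tool_rot: [0.061, 0.998, -0.0, -0.0]
ft_force: [0.7, -0.5, -0.8]
grip_width: 0.0833
clock: 3.9
eef_pos: [0.5926, -0.1593, 0.1054]
tool_rot: [0.062, 0.998, 0.001, -0.004]
ft_force: [-0.1, 0.3, -0.3]
grip_width: 0.0858
[ 0.59492138 -0.15864986  0.10866153] [ 6.05896824e-02  9.98162399e-01  2.25067030e-04 -8.15715859e-04] [ 0.058216   -0.76368568 -1.0079246 ] 4.0
```

View pics/b2.png

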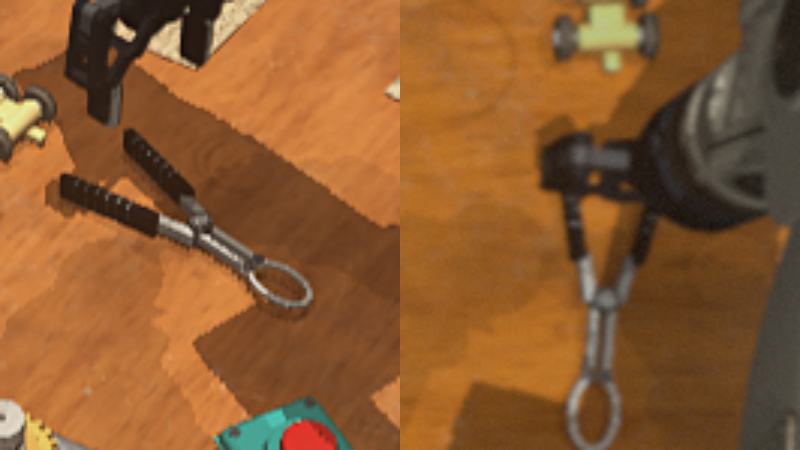

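```bash
python3 -m jog '[[[0,0,-0.03,0,0,0,0],[0,0,-0.06,0,0,0,0],[0,0,-0.08,0,0,0,0],[0,0,-0.09,0,0,0,0],[0,0,-0.095,0,0,0,0],[0,0,-0.096,0,0,0,0],[0,0,-0.096,0,0,0,0]]]'
```

```text
clock: 4.58
eef_pos: [0.5966, -0.1595, 0.0144]
tool_rot: [0.061, 0.998, -0.0, 0.001]
ft_force: [-0.5, 0.5, 0.3]
grip_width: 0.0856
```

```bash
python3 -m jog '[[[-0.003,0,-0.004,0,0,0,0],[-0.003,0,-0.004,0,0,0,60],[-0.003,0,-0.004,0,0,0,120],[-0.003,0,-0.004,0,0,0,180],[-0.003,0,-0.004,0,0,0,255],[-0.003,0,-0.004,0,0,0,255],[-0.003,0,-0.004,0,0,0,255],[-0.003,0,-0.004,0,0,0,255],[-0.003,0,-0.004,0,0,0,255],[-0.003,0,-0.004,0,0,0,255]]]'
```

```text
clock: 5.42
eef_pos: [0.5971, -0.1607, 0.0145]
tool_rot: [0.061, 0.998, -0.001, 0.006]
ft_force: [-0.5, 1.4, 15.4]
grip_width: 0.0305
```

```bash
python3 -m jog '[[[0,0,0.01,0,0,0,255],[0,0,0.03,0,0,0,255],[0,0,0.06,0,0,0,255],[0,0,0.09,0,0,0,255],[0,0,0.11,0,0,0,255],[0,0,0.11,0,0,0,255],[0,0,0.11,0,0,0,255]]]'
python3 - <<'E'
from h import *
i=bot.camera("scene");j=bot.camera("top")
cv2.imwrite("pics/sp3.png",i);cv2.imwrite("pics/tp3.png",j)
c=np.zeros((480,800,3),np.uint8);c[:,:400]=cv2.resize(i[100:220,360:460],(400,480),interpolation=cv2.INTER_CUBIC);c[:,400:]=cv2.resize(j[190:310,395:495],(400,480),interpolation=cv2.INTER_CUBIC)
cv2.imwrite("pics/b3.png",c)
o=bot.get_obs();print(o["eef_pos"],o["tool_rot"],o["ft_force"],o["clock"])
E
```

```text
clock: 6.0
eef_pos: [0.593, -0.16, 0.1203]
tool_rot: [0.061, 0.998, -0.0, 0.001]
ft_force: [-0.5, 0.2, -2.9]
grip_width: 0.0306
[ 0.59099164 -0.15941838  0.11731181] [ 6.12869687e-02  9.98118881e-01  3.19751224e-04 -1.58249438e-03] [-0.36394714 -0.59006694 -2.5251031 ] 6.1
```

View pics/b3.png

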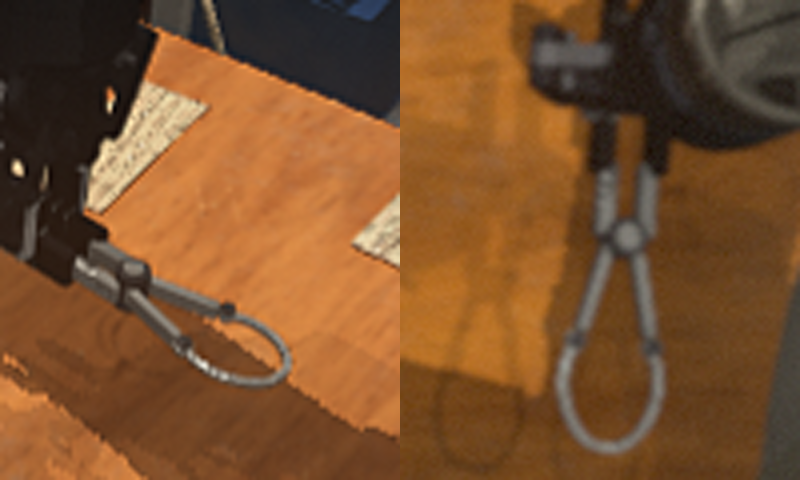

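```bash
python3 - <<'E'
from h import *
T=lambda u,v:((u-400)/4+395-.4,v/4+190-.4)
S=lambda u,v:(u/4+360-.4,v/4+100-.4)
P={}
for n,a,b in(("piv",(627,236),(133,275)),("lugL",(574,341),(183,343)),("lugR",(653,347),(228,310)),("far",(607,447),(277,376))):
    P[n]=tri(T(*a),S(*b));print(n,P[n])
lm=(P["lugL"][0]+P["lugR"][0])/2;d=P["far"][0]-lm
print("lugmid",lm,"len",np.linalg.norm(d),"mid",lm+d/2,"yaw",np.degrees(np.arctan2(d[1],d[0])))
print("ring at z.114 by top",atz("top",*T(610,390),.114),"scene ",proj("scene",atz("top",*T(610,390),.114)))
o=bot.get_obs();print(o["eef_pos"])
e=o["eef_pos"];y=np.radians(173);print("expect",e[:2]+.122*np.array([np.cos(y),np.sin(y)]),e[:2]+.128*np.array([np.cos(y),np.sin(y)]))
E
```

```text
piv (array([ 0.52972615, -0.15033202,  0.1263928 ]), np.float64(0.002000208931749624))
lugL (array([ 0.48448587, -0.12541565,  0.12460049]), np.float64(0.0025176540590939054))
lugR (array([ 0.48075125, -0.16069072,  0.12273756]), np.float64(0.0016796966966548302))
far (array([ 0.43852094, -0.13874993,  0.11963444]), np.float64(0.004113015336253132))
lugmid [ 0.48261856 -0.14305318  0.12366902] len 0.04449040908653287 mid [ 0.46056975 -0.14090156  0.12165173] yaw 174.42645704380024
ring at z.114 by top [ 0.46155735 -0.1436082   0.114     ] scene  [420.4 189.2]
[ 0.59099164 -0.15941838  0.11731181]
expect [ 0.46990101 -0.14455032] [ 0.46394573 -0.1438191 ]
```

```bash
python3 -m jog '[[[-0.007,0.012,0.01,0,0,-7,255],[-0.014,0.024,0.01,0,0,-14,255],[-0.021,0.036,0.01,0,0,-21,255],[-0.028,0.048,0.01,0,0,-28,255],[-0.035,0.06,0.01,0,0,-35,255],[-0.042,0.072,0.01,0,0,-42,255],[-0.049,0.084,0.01,0,0,-49,255],[-0.056,0.096,0.01,0,0,-56,255],[-0.063,0.108,0.01,0,0,-63,255],[-0.07,0.118,0.01,0,0,-70,255]]]';python3 -m jog '[[[-0.006,0.008,0,0,0,-6,255],[-0.01,0.014,0,0,0,-11,255],[-0.013,0.018,0,0,0,-13,255],[-0.013,0.018,0,0,0,-13,255],[-0.013,0.018,0,0,0,-13,255]]]'
python3 - <<'E'
from h import *
i=bot.camera("scene");j=bot.camera("top")
cv2.imwrite("pics/sp4.png",i);cv2.imwrite("pics/tp4.png",j)
p=proj("scene",[.51,.107,.09]).astype(int);q=proj("top",[.51,.107,.09]).astype(int);print(p,q)
c=np.zeros((480,800,3),np.uint8);c[:,:400]=cv2.resize(i[p[1]-60:p[1]+60,p[0]-50:p[0]+50],(400,480),interpolation=cv2.INTER_CUBIC);c[:,400:]=cv2.resize(j[q[1]-60:q[1]+60,q[0]-40:q[0]+60],(400,480),interpolation=cv2.INTER_CUBIC)
cv2.imwrite("pics/b4.png",c)
o=bot.get_obs();print(o["eef_pos"],o["tool_rot"],o["ft_force"],o["clock"],o["joint_pos"])
E
```

```text
clock: 6.93
eef_pos: [0.5201, -0.0408, 0.1266]
tool_rot: [0.625, 0.781, -0.001, -0.002]
ft_force: [-0.2, 0.3, -1.6]
grip_width: 0.0302
clock: 7.35
eef_pos: [0.508, -0.0236, 0.1274]
tool_rot: [0.707, 0.708, -0.001, -0.001]
ft_force: [0.0, -0.7, -2.0]
grip_width: 0.0305
[320 265] [305 263]
[ 0.50884533 -0.0239429   0.12800065] [ 7.07036329e-01  7.07176576e-01 -7.24436207e-04 -6.28805925e-04] [ 0.18838748  0.82850755 -1.56333258] 7.45 [-4.68882077e-02  3.37197350e-01 -1.64800951e-01  1.07070334e+00
 -2.24982381e-04  1.52370999e+00]
```

View pics/b4.png

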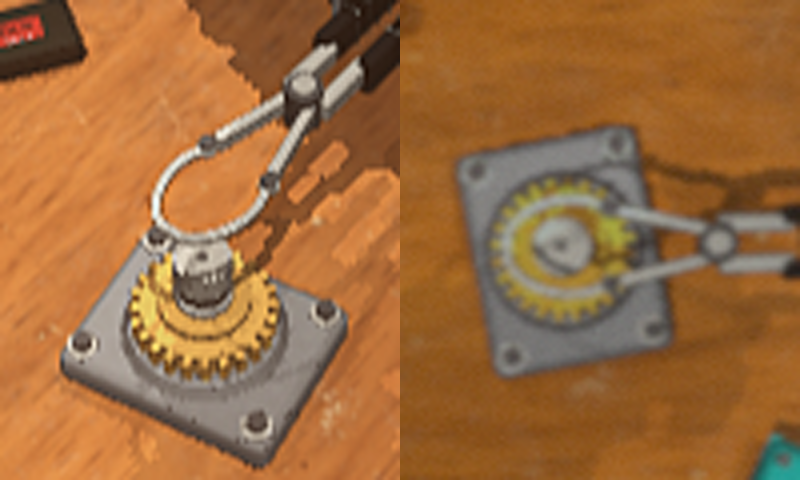

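```bash
python3 - <<'E'
from h import *
T=lambda u,v:((u-400)/4+265-.4,v/4+203-.4)
S=lambda u,v:(u/4+270-.4,v/4+205-.4)
P={}
for n,a,b in(("piv",(719,243),(302,86)),("lugF",(612,202),(207,143)),("lugN",(614,286),(269,182)),("far",(498,246),(180,231)),("shaft",(562,244),(207,254))):
    P[n]=tri(T(*a),S(*b));print(n,P[n][0].round(4),P[n][1].round(4))
lm=(P["lugF"][0]+P["lugN"][0])/2;d=P["far"][0]-lm
print("lugmid",lm,np.linalg.norm(d),"mid",lm+d/2)
for z in(.115,.12,.125):
  print(z,"ring by top (lug..far mid)",atz("top",*T(556,245),z),"far",atz("top",*T(498,246),z),"lugs",atz("top",*T(613,244),z))
print("shaft top",atz("top",*T(562,244),.08),"scene",atz("scene",*S(207,254),.08))
e=bot.get_obs()["eef_pos"]
E
```

```text
piv [0.5077 0.0389 0.1356] 0.0022
lugF [0.5263 0.0844 0.1258] 0.0002
lugN [0.4904 0.085  0.1267] 0.0025
far [0.5056 0.1328 0.1298] 0.0056
shaft [0.5095 0.1073 0.0831] 0.001
lugmid [0.50834225 0.08466932 0.1262443 ] 0.04835766854496865 mid [0.5069645  0.10874256 0.12803222]
0.115 ring by top (lug..far mid) [0.50830535 0.10954701 0.115     ] far [0.50842975 0.13527965 0.115     ] lugs [0.50819018 0.08425778 0.115     ]
0.12 ring by top (lug..far mid) [0.50810935 0.10941732 0.12      ] far [0.50823308 0.13501045 0.12      ] lugs [0.5079948  0.08426518 0.12      ]
0.125 ring by top (lug..far mid) [0.50791336 0.10928762 0.125     ] far [0.50803641 0.13474126 0.125     ] lugs [0.50779943 0.08427258 0.125     ]
shaft top [0.5100766  0.10768356 0.08      ] scene [0.51055149 0.10527382 0.08      ]
```

```bash
python3 -m jog '[[[0.002,0,-0.01,0,0,0,255],[0.002,0,-0.02,0,0,0,255],[0.002,0,-0.03,0,0,0,255],[0.002,0,-0.035,0,0,0,255],[0.002,0,-0.035,0,0,0,255],[0.002,0,-0.035,0,0,0,255]]]'
python3 - <<'E'
from h import *
i=bot.camera("scene");j=bot.camera("top")
p=(320,265);q=(305,263)
c=np.zeros((480,800,3),np.uint8);c[:,:400]=cv2.resize(i[p[1]-30:p[1]+30,p[0]-25:p[0]+25],(400,480),interpolation=cv2.INTER_CUBIC);c[:,400:]=cv2.resize(j[q[1]-30:q[1]+30,q[0]-20:q[0]+30],(400,480),interpolation=cv2.INTER_CUBIC)
cv2.imwrite("pics/b5.png",c)
o=bot.get_obs();print(o["eef_pos"],o["tool_rot"],o["ft_force"],o["clock"])
E
```

```text
clock: 7.95
eef_pos: [0.5107, -0.0238, 0.0932]
tool_rot: [0.707, 0.707, -0.001, -0.001]
ft_force: [-0.4, -0.2, -1.1]
grip_width: 0.03
[ 0.51159722 -0.02372974  0.09421438] [7.07226439e-01 7.06987059e-01 1.72996262e-04 1.79716421e-04] [ 0.65913772 -0.13608749 -1.88380827] 8.05
```

View pics/b5.png

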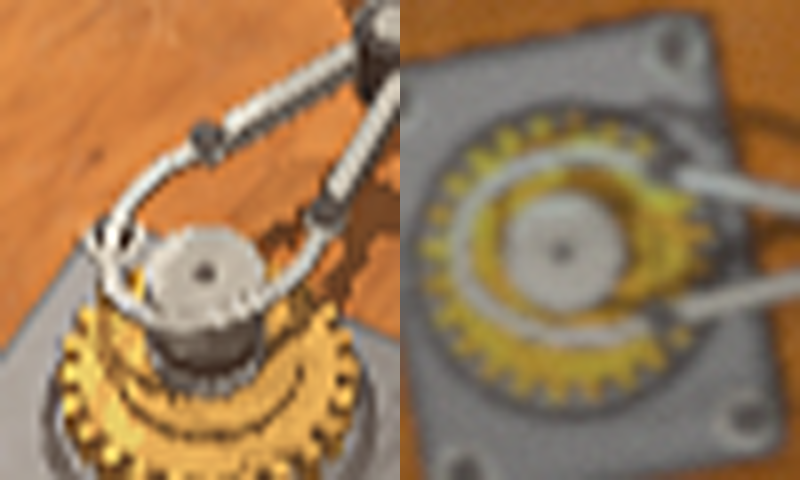

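```bash
python3 -m jog '[[[-0.001,0,0,0,0,0,255],[-0.001,0,-0.006,0,0,0,255],[-0.001,0,-0.012,0,0,0,255],[-0.001,0,-0.018,0,0,0,255],[-0.001,0,-0.024,0,0,0,255],[-0.001,0,-0.028,0,0,0,255],[-0.001,0,-0.03,0,0,0,255],[-0.001,0,-0.03,0,0,0,255],[-0.001,0,-0.03,0,0,0,255]]]'
python3 - <<'E'
from h import *
i=bot.camera("scene");j=bot.camera("top")
p=(320,270);q=(305,263)
c=np.zeros((480,800,3),np.uint8);c[:,:400]=cv2.resize(i[p[1]-30:p[1]+30,p[0]-25:p[0]+25],(400,480),interpolation=cv2.INTER_CUBIC);c[:,400:]=cv2.resize(j[q[1]-30:q[1]+30,q[0]-20:q[0]+30],(400,480),interpolation=cv2.INTER_CUBIC)
cv2.imwrite("pics/b6.png",c)
for k in range(3):
    bot.camera("top");o=bot.get_obs();print(o["eef_pos"],o["tool_rot"],o["ft_force"],o["clock"],o["grip_width"])
E
```

```text
clock: 8.8
eef_pos: [0.5103, -0.0237, 0.0638]
tool_rot: [0.707, 0.707, -0.0, -0.0]
ft_force: [0.2, -0.4, -2.4]
grip_width: 0.0302
[ 0.51063661 -0.02370334  0.06432376] [7.07218034e-01 7.06995424e-01 2.37091184e-04 2.60050042e-04] [ 0.12674657 -0.59135411 -1.78124659] 8.95 0.03035350773747006
[ 0.51065682 -0.02372493  0.06435085] [7.07246883e-01 7.06966538e-01 2.73904490e-04 2.91297551e-04] [ 0.17271846 -0.08470238 -0.87889738] 9.0 0.029986275052970655
[ 0.51061469 -0.02370597  0.06432983] [7.07214122e-01 7.06999327e-01 2.47257360e-04 2.75012535e-04] [ 5.41236593e-02 -9.29332816e-04 -1.92429590e+00] 9.05 0.030226044488646003
```

View pics/b6.png

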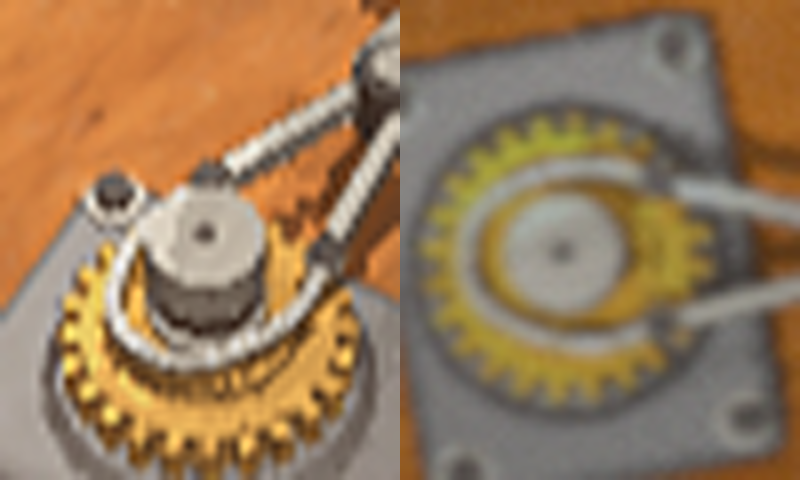

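```bash
python3 - <<'E'
from h import *
T=lambda u,v:((u-400)/8+285-.4,v/8+233-.4)
S=lambda u,v:(u/8+295-.4,v/8+240-.4)
for n,a,b in(("lugF",(659,176),(210,173)),("lugN",(665,326),(327,253)),("shaft",(563,250),(205,232))):
    r=tri(T(*a),S(*b));print(n,r[0].round(4),r[1].round(4))
c=np.array([.5100,.1075]);
for z in(.056,.060,.064): # expected far-wire / near-arm rows in scene crop
    for p in((c[0],.1325),(c[0]-.0195,.1075),(c[0]+.018,.085),(c[0]-.018,.085)): 
        q=proj("scene",[*p,z]);print(z,p,(q-[294.6,239.6])*8)
E
```

```text
lugF [0.5272 0.0857 0.0664] 0.0007
lugN [0.4927 0.0854 0.0641] 0.0019
shaft [0.51   0.1082 0.0821] 0.0011
0.056 (np.float64(0.51), 0.1325) [141.6 370.4]
0.056 (np.float64(0.4905), 0.1075) [279.2 341.6]
0.056 (np.float64(0.528), 0.085) [211.2 196.8]
0.056 (np.float64(0.492), 0.085) [334.4 274.4]
0.06 (np.float64(0.51), 0.1325) [140.8 360. ]
0.06 (np.float64(0.4905), 0.1075) [279.2 332. ]
0.06 (np.float64(0.528), 0.085) [211.2 186.4]
0.06 (np.float64(0.492), 0.085) [334.4 264. ]
0.064 (np.float64(0.51), 0.1325) [140.8 349.6]
0.064 (np.float64(0.4905), 0.1075) [279.2 321.6]
0.064 (np.float64(0.528), 0.085) [210.4 176. ]
0.064 (np.float64(0.492), 0.085) [334.4 253.6]
```

```bash
python3 -m jog '[[[0,0,-0.001,0,0,0,255],[0,0,-0.001,0,0,0,255],[0,0,-0.001,0,0,0,255],[0,0,-0.001,0,0,0,255],[0,0,-0.001,0,0,0,255],[0,0,-0.001,0,0,0,255]]]'
python3 -c "
from workcell import bot
print(bot.job_done())"
```

```text
clock: 9.55
eef_pos: [0.5103, -0.0237, 0.063]
tool_rot: [0.707, 0.707, -0.0, -0.0]
ft_force: [-0.3, -0.2, -2.1]
grip_width: 0.0301
the job is handed in; nothing more can be done
None
```

The job is handed in at 9.55 s. The gripper holds the pliers squeezed, with the spread ring hanging around the groove. No verdict was reported.

- **Button:** I pressed the yellow box's red button down to its hard stop, at about 22 N, and then lifted off. I did not take a picture of it back up.
- **Pliers:** I squeezed them fully (gripper opening 30 mm) and lifted them. I turned them about 83° so both cameras could see the ring, held the ring over the shaft end, and lowered it.
- **Position:** In the last pictures the ring is centred on the shaft to about 1–2 mm. The tool pose puts the ring at about 60 mm height, and the pictures put it at 61–63 mm. I lowered it another 1 mm because of that difference, and took no pictures afterwards.
- **Forces and level:** The wrist shows only the pliers' weight, about 2 N, so nothing suggests the ring is touching the shaft or hub. The tool is level.
- **Disagreements:**
  - The gripper opening of 30 mm is less than the 34 mm given for a full squeeze, though the ring looks fully spread.
  - The distance from bolt to ring first measured 75 mm instead of 66 mm, and came to 66–70 mm once the ring was spread.
- **Other parts:** I did not go near the loose parts or the look-alike boxes, and made no separate check on them at the end.

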